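Lock off the potter's wheel, then back off its lock ring

TASK

Make the stall's potter's wheel safe and free its lock ring: push the isolator's swing handle round to off so that the hole in its ear lines up with the hole in the fixed ear and comes to rest there, then push the lock bolt fully home through both holes. Only then take the pin spanner from its cradle, set both prongs down into the lock ring's two pockets until the bar lies flat on the ring, and turn the ring anticlockwise as far as it goes. Leave the spanner sitting flat in the ring, the handle bolted off, and the mug and goblet that stand by the gap between box and wheel undisturbed.

Things in the scene. Friction and masses are not known exactly. Their poses are not given: they have to be found in the camera images.
- pivot (a point): On the vertical pivot axis of the isolator's black swing handle, 100 mm above the bench. The isolator is a grey power box lying face up, fixed, 200 (x) by 340 (y) mm, lid 60 mm high; the pivot is 60 mm in from the middle of its +y end. The axes are the box's. OFF (handle pointing at the fixed hasp ear) is the box's -y from the pivot.
- handle (a joint): Angle of the isolator handle about its vertical pivot (rad). 0 = OFF, along the box's -y, hasp holes in line. Positive = clockwise from OFF seen from above; at 1.57 it points along the box's -x. Starts ON at 1.0 to 1.5; range -0.5 to 1.7. No stop at OFF: it can overshoot. It stays where it is left; about 3 N at the grip moves it.
- grip_top (a point): Centre of the top of the upright round grip post (26 mm diameter, from 92 to 150 mm above the bench) that stands on the handle bar 80 mm from the pivot. The bar itself is 24 mm wide, from 75 to 92 mm above the bench. Push the post sideways.
- handle_hole (a point): Centre of the 18 mm square hasp hole in the steel ear at the handle's tip, 120 mm from the pivot, 107 mm above the bench. The ear is 50 mm wide, 8 mm thick, top at 128 mm; the hole's axis runs along the handle.
- fixed_hole (a point): Centre of the equal hole in the fixed steel ear on the box, 134 mm from the pivot in the OFF direction, 107 mm above the bench (ear 50 mm wide, 8 mm thick, top at 128 mm). The handle's ear swings past just inside it.
- bolt (a joint): Travel of the steel lock bolt (m): 0 = drawn back (start), 0.045 = fully home at its stop. It slides level in a guide on the box, along the box's +y (towards the pivot), through the fixed hole and then the handle's hole. Its rod is 10 mm thick, so it is blocked by the handle's ear unless the holes line up within about 4 mm. About 2 N moves it; it stays where it is left.
- bolt_head (a point): Centre of the bolt's upright head: a steel block 44 mm wide (box x), 14 mm thick (box y), from 118 to 156 mm above the bench. It moves with the bolt. Drawn back it is 208 mm from the pivot; nothing on the box stands beyond it (box lid at 60 mm). Push its far face towards the pivot.
- spanner_grip (a point): Centre of the grip of the loose steel pin spanner (0.2 to 0.45 kg): an upright fin 62 mm long (spanner x), 16 mm thick, 46 mm high, on a flat bar 108 by 30 by 12 mm; this point is 35 mm above the bar's underside. Two round 12 mm prongs stick down 14 mm from the bar, 40 mm either side of its middle along spanner x.
- spanner_base (a point): Middle of the underside of the spanner's bar, between the roots of the prongs; axes as the spanner's.
- ring_top (a point): Centre of the top face of the steel lock ring, 116 mm across, 107 mm above the bench, on a round white tabletop potter's wheel base (220 mm across, fixed, its head taken off). Two pockets, 40 mm either side of the centre along this point's x axis, each 20 mm long radially, 18 mm wide, 16 mm deep. The point turns with the ring; the top is flat.
- ring (a joint): Turn of the lock ring about the vertical (rad): grows anticlockwise seen from above, starts at 0 to 0.25, stops hard at 0.9 (loosened). Turning takes about 0.2 N m; it stays where it is left.
- mug: Bystander, loose: green mug, 72 mm wide, 85 mm tall, on the robot's side of the gap between the power box and the wheel; origin at the centre of its foot. Leave it where it stands.
- goblet0: Bystander, loose: green goblet, 70 mm wide, 85 mm tall, on the far side of the gap between the power box and the wheel; origin at the centre of its foot. Leave it where it stands.
- spanner: The same pin spanner; its origin is the middle of the bar's underside, as spanner_base.
- cradle: Fixed wooden cradle, 150 by 60 mm, 32 mm high, slotted along its x. The spanner starts with its bar lying level on top along the slot, prongs hanging in the slot: lift it straight up by at least 20 mm. Origin at the centre of its underside.
Mind the look-alikes: they are no part of the job. Of the things that look like the spanner, the smaller one is meant.

How it is judged:
By the outcome, as a careful person would: the job done as asked, in the order asked, and still so for the second after the job is handed in, with the robot touching nothing.
It also fails if it takes over 58 s, if anything falls off the work surface, if the arm or the gripper's body presses on something with over 40 N, if the wrist force passes 120 N, or if a joint passes its speed limit or range.

ROBOT

A 6-joint arm with a two-finger parallel gripper is mounted at the origin on the work surface. World frame = base frame: x ahead of the robot, y to its left, z up, the work surface at z = 0. Lengths are in m, angles in rad, forces in N, time in s.
With the tool pointing down it reaches from about 0.425 to 0.95 m from the base axis. Payload 14.7 kg.
Tool frame: the origin (TCP) lies midway between the tips of the shut fingers; the grasp point (between the pads) lies 19 mm behind it; z points along the fingers, x is the direction in which the jaws open and shut, and the axes are right-handed (so a half turn about z gives the same grasp; the last joint's range is limited). The gripper opens to 85 mm and grips with 20 to 120 N. Pads are 22 mm wide; open, the fingers measure 114 mm over their backs; the gripper's body (76 mm by 85 mm) begins 54 mm behind the grasp point. The pads swing forward as they close: fully open they stand 13 mm farther back than shut.
Start: joints at [-1.249, 0.48, 1.596, -0, 1.065, -0.047], TCP at [0.234, -0.606, 0.231] pointing down, gripper open.
Joint ranges: [-2.75, 2.75], [-0.82, 2.05], [0.23, 2.67], [-1.56, 4.7], [0.09, 2.69], [-2.92, 2.92]. Speed limits (rad/s): [1.89, 1.89, 2.39, 3.01, 3.01, 3.01].

INTERFACE

Orientations are given as a unit quaternion [x, y, z, w].
In Python, from bench import telemetry, cams, job gives the robot as it stands.
- The arm moves only by the tool jog_arm, never from a script. Its argument "increments" is text: rows parted by semicolons, each of 7 numbers parted by spaces: the shift along the tool's x, y, z in mm, then the turn, a rotation vector about the tool's x, y, z in rad, then the opening, from -1 (shut) to 1 (fully open). In form: tx ty tz rx ry rz grip; .... A call has 1 to 5 rows; each row shifts and turns the commanded pose from where the row before left it, along the tool's axes as they then stand; what a row does not reach is not made up. A row lasts 1/8 s, in which the tool goes at most 62.5 mm and 10.7 degrees, less where a joint would pass 70% of its speed; a pose out of reach is approached as far as the arm can. A call with a gripper value outside its range is refused whole. The fingers move at their own pace and stop on an object; "newtons" is the grip in N (left out, the last holds). Time passes only in rows, so rows that do not move let the fingers close. It gives the time, the measured TCP pose, the force and the opening at its end, in the units of the state.
- telemetry.get_state(): the state, without advancing time (a new reading comes with each control period).
- cams.read_camera(name): name is "side" or "top" or "wrist"; returns the picture (420x560x3 uint8, red, green, blue); there is no depth.
- cams.camera_model(name): a dict with "mtx" (3x3 intrinsics, pixels), "distortion" ([k1, k2, p1, p2, k3] as OpenCV has them; the pictures are not rectified), "rvec" (rotation vector, rad) and "tvec" (3), from world to camera coordinates, as OpenCV has them. Camera axes: x right, y down, z forward; pixel columns grow to the right and rows downward; lengths in m; the calibration is good to about 2 mm. A picture is of the moment at which its call begins: read the wrist's pose just before it. camera_model takes no time and is no camera call; for the wrist camera it gives the pose at the moment of the call.
- job.sign_off(): hands the job in, once; it reports no verdict.
The state is a dict: "time": time; "joint_positions": joint angles; "qvel": joint speeds; "effort": joint torques, N m; "tcp_pos": TCP position; "ee_rot": TCP orientation; "wrist_force": force on the tool from outside, world axes, zero at the start; "wrist_torque": the same for the moment, N m; "grip_width": opening from 0.0 (shut) to 1.0 (fully open).
Only numpy, scipy, OpenCV 4.12 (cv2) and the standard library are available. Lean on these libraries where they do the work, as an engineer would, in place of code of your own. Each camera call takes 0.05 s, during which the arm holds its last target. There are 200 camera calls.

## Working session

There is one attempt and no reset: what is moved stays moved. The work goes in short steps, Python scripts to look and compute and a tool call to move; the robot and the scene stay as the last step left them, time stands still between calls to the robot, and variables do not carry over. Pictures are saved under pics/ and viewed, about 8 in all and at most 12, crops included, and the job is handed in when it is done.

Besides the shell and the picture viewer there is one more tool, called after ">>>" as name(argument=value, ...) on one line, values as JSON. jog_arm: Moves the arm, as the interface text tells. Its arguments: {"type":"object","properties":{"increments":{"type":"string"},"newtons":{"type":"number"}},"required":["increments"]}

```bash
mkdir -p pics; ls
python3 - <<'E'
from bench import telemetry,cams
import cv2
for n in("top","side"):
    im=cams.read_camera(n); cv2.imwrite(f"pics/{n}0.png",cv2.resize(im[:,:,::-1],(800,600),interpolation=cv2.INTER_CUBIC))
    cv2.imwrite(f"pics/{n}0_raw.png",im[:,:,::-1])
    m=cams.camera_model(n);print(n,m)
s=telemetry.get_state();print(s)
E
```

```text
pics
top {'mtx': array([[512.87942454,   0.        , 281.00304218],
       [  0.        , 512.87942454, 204.04435102],
       [  0.        ,   0.        ,   1.        ]]), 'distortion': array([-0.17033725,  0.        ,  0.        ,  0.        ,  0.        ]), 'rvec': array([ 2.18210402, -2.1167477 ,  0.16422072]), 'tvec': array([-0.0124844 ,  0.52801735,  1.25295943])}
side {'mtx': array([[501.7715147 ,   0.        , 279.19145487],
       [  0.        , 501.7715147 , 209.51554408],
       [  0.        ,   0.        ,   1.        ]]), 'distortion': array([-0.01777474,  0.        ,  0.        ,  0.        ,  0.        ]), 'rvec': array([ 2.44654178, -0.17096726,  0.04645643]), 'tvec': array([-0.52112054,  0.13662414,  1.28205108])}
{'time': 0.1, 'joint_positions': array([-1.24859701e+00,  4.80798043e-01,  1.59679513e+00, -1.70097035e-05,
        1.06514063e+00, -4.65890718e-02]), 'qvel': array([-0.00129546, -0.00143744, -0.00025684, -0.00061478, -0.00126638,
        0.00209156]), 'effort': array([-4.53068224e-04, -9.52255082e+01, -4.31044257e+01, -1.77270022e-04,
        5.25025433e-03, -3.04546894e-06]), 'tcp_pos': array([ 0.23421688, -0.60593024,  0.23072368]), 'ee_rot': array([ 8.24770513e-01, -5.65467307e-01, -4.59541928e-04, -3.38277232e-04]), 'wrist_force': array([0.1454909 , 0.32187054, 0.16203567]), 'wrist_torque': array([-0.00413861, -0.01114437,  0.05139608]), 'grip_width': 1.000431978479293}
```

View pics/top0.png

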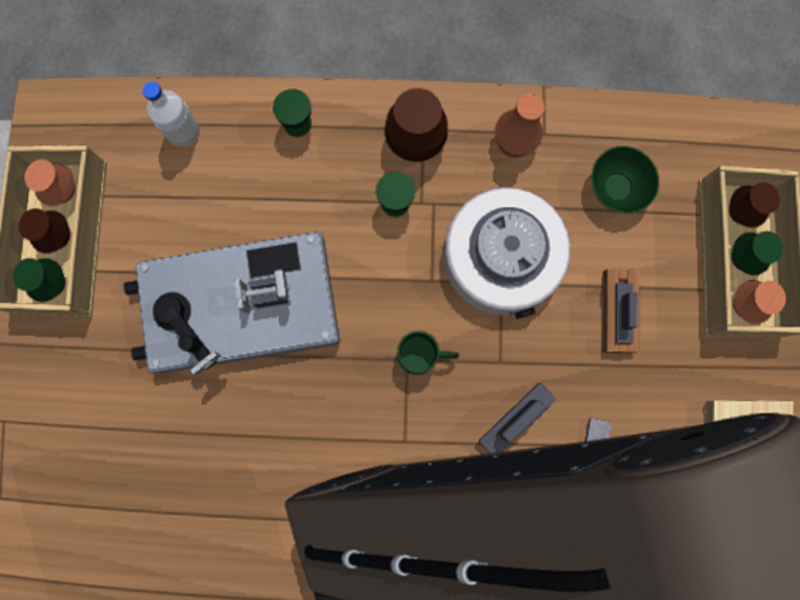

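View pics/side0.png

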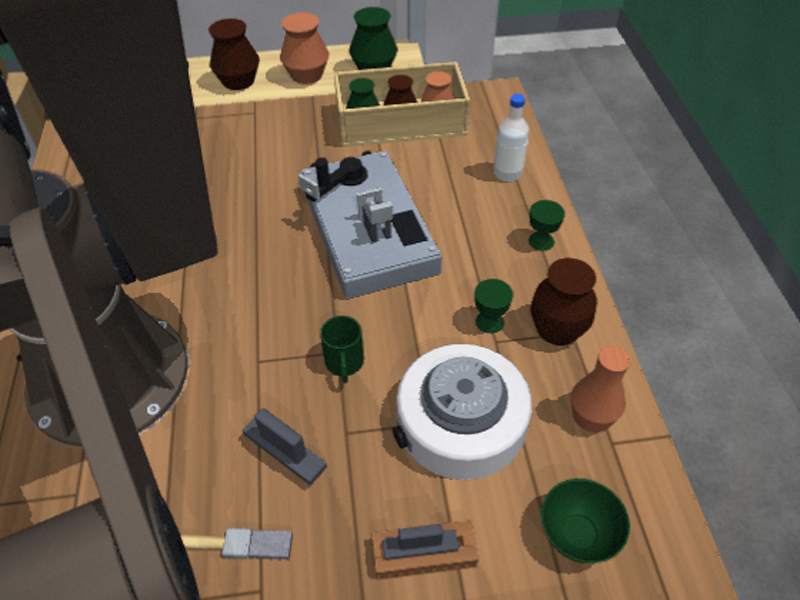

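The power box is at (237,302), with the handle pivot at (170,312), the grip near (188,343) and the bolt and hasp near (262,290). The wheel ring is at (511,243). Two things look like the spanner: one in the cradle at (625,310) and a bigger loose one on the bench at (517,418). The one in the cradle is smaller and matches the description, and I'll confirm that in a crop.

```bash
cat > h.py <<'E'
import numpy as np,cv2
from bench import telemetry,cams
def ray(cam,uv,m=None):
    m=m or cams.camera_model(cam)
    R=cv2.Rodrigues(np.array(m["rvec"]))[0];t=np.array(m["tvec"])
    p=cv2.undistortPoints(np.array([[uv]],float),m["mtx"],m["distortion"])[0,0]
    return -R.T@t, R.T@np.array([p[0],p[1],1.])
def atz(cam,uv,z,m=None):
    c,d=ray(cam,uv,m); return c+d*(z-c[2])/d[2]
def proj(cam,P,m=None):
    m=m or cams.camera_model(cam)
    return cv2.projectPoints(np.array(P,float).reshape(-1,3),m["rvec"],m["tvec"],m["mtx"],m["distortion"])[0][:,0]
def crop(im,x0,y0,w,h,s,fn):
    c=cv2.resize(im[y0:y0+h,x0:x0+w],None,fx=s,fy=s,interpolation=cv2.INTER_CUBIC)
    for k in range(0,w,10): cv2.line(c,(k*s,0),(k*s,6 if k%50 else 14),(0,255,255),1)
    for k in range(0,h,10): cv2.line(c,(0,k*s),(6 if k%50 else 14,k*s),(0,255,255),1)
    cv2.imwrite(fn,c)
E
python3 - <<'E'
import cv2;from h import *
im=cv2.imread("pics/top0_raw.png")
crop(im,85,155,160,115,5,"pics/c1.png")
crop(im,305,125,150,125,5,"pics/c2.png")
E
```

```text
(no output)
```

View pics/c1.png

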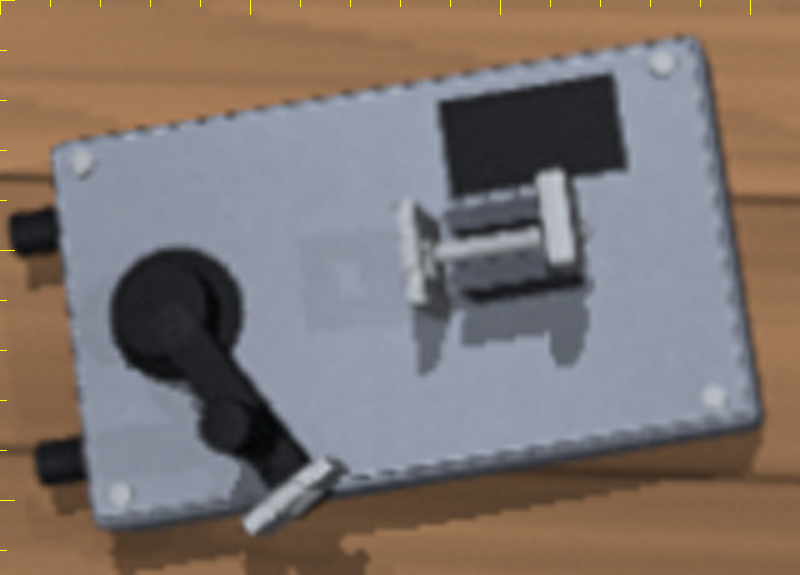

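View pics/c2.png

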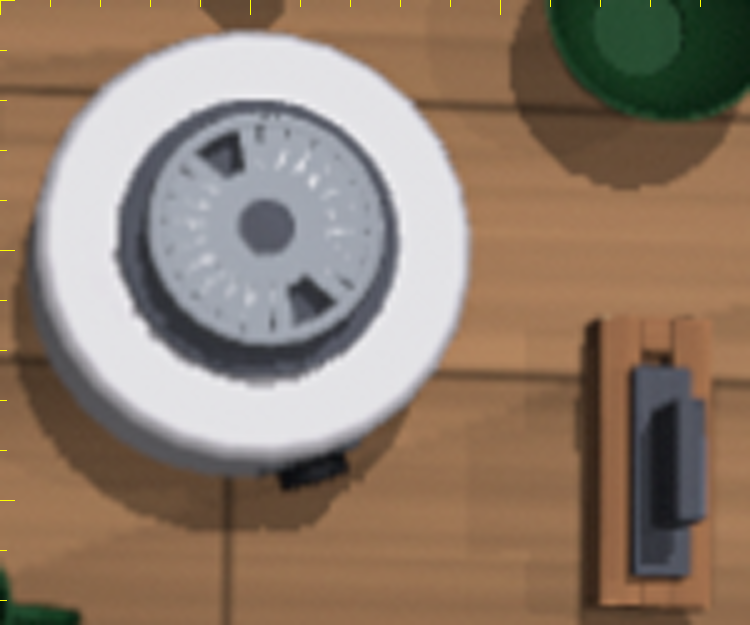

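Crop 1 (box): the lid corners are clear, along with grip top (225,425), handle ear (295,495), fixed ear (410,252) and bolt head top (557,218). Crop 2: ring top centre is (266,227), pockets (222,153) and (310,300), and the cradle spanner's bar runs (660,367) to (660,577). Next I'll measure these and check them against the sizes given.

Run:
```python
from h import *
np.set_printoptions(precision=4,suppress=True)
A=lambda p,z:atz("top",(85+p[0]/5-.4,155+p[1]/5-.4),z)[:2]
B=lambda p,z:atz("top",(305+p[0]/5-.4,125+p[1]/5-.4),z)[:2]
c=[A(p,.06) for p in((52,148),(692,37),(762,420),(98,527))]
print("sides",[np.linalg.norm(c[i]-c[(i+1)%4]) for i in range(4)])
ctr=np.mean(c,0)
ey=(c[0]+c[3]-c[1]-c[2]);ey/=np.linalg.norm(ey)
ex_=(c[0]+c[1]-c[2]-c[3]);ex_/=np.linalg.norm(ex_)
yaw=np.arctan2(-ey[0],ey[1]);yaw2=np.arctan2(ex_[1],ex_[0]);print("ctr",ctr,"yaw",yaw,yaw2)
yw=(yaw+yaw2)/2;ex=np.array([np.cos(yw),np.sin(yw)]);ey=np.array([-np.sin(yw),np.cos(yw)])
piv=ctr+.11*ey;print("pivot",piv,"disc",A((176,315),.075))
def loc(n,p):print(n,p,"box",[(p-piv)@ex,(p-piv)@ey],np.linalg.norm(p-piv))
loc("grip",A((225,425),.15));loc("ear",A((295,495),.128));loc("fixear",A((410,252),.128));loc("head",A((557,218),.156))
r=B((266,227),.107);a=B((222,153),.107);b=B((310,300),.107)
print("ring",r,(a+b)/2,np.linalg.norm(a-b),"yaw",np.arctan2(*(a-b)[::-1]))
k=[B(p,.044) for p in((633,367),(690,367),(688,577),(632,577))]
print("bar",np.mean(k,0),np.linalg.norm(k[0]-k[3]),np.linalg.norm(k[0]-k[1]),"yaw",np.arctan2(*((k[0]+k[1]-k[2]-k[3])[::-1])))
print("fin",B((688,462),.09))
raw=lambda u,v:(u*.7,v*.7)
# side checks
print("side grip",atz("side",raw(321,163),.15),"ring",atz("side",raw(465,386),.107),"fin",atz("side",raw(422,536),.09))
# lookalike
print("big",np.linalg.norm(atz("top",raw(487,448),.012)-atz("top",raw(546,390),.012)))
print("mug",atz("top",raw(417,352),.085),"gob",atz("top",raw(396,193),.085))
```

```text
sides [np.float64(0.3317707844936044), np.float64(0.19597004603841947), np.float64(0.3360019087258701), np.float64(0.1942946751027751)]
ctr [0.4988 0.2945] yaw 0.19745181640259304 0.2122943176593654
pivot [0.4764 0.4022] disc [0.4766 0.4011]
grip [0.4182 0.3506] box [np.float64(-0.06748429456210951), np.float64(-0.0386684511817189)] 0.07777775472034752
ear [0.3882 0.3213] box [np.float64(-0.1028266807089309), np.float64(-0.061192198385363904)] 0.11965705749704092
fixear [0.5044 0.2734] box [np.float64(0.001209182625148627), np.float64(-0.1317878678294129)] 0.1317934149707176
head [0.5185 0.1998] box [np.float64(-1.5055568427622358e-06), np.float64(-0.20669874455376624)] 0.20669874455924936
ring [ 0.6072 -0.1794] [ 0.6076 -0.1794] 0.0834014794319368 yaw 0.5462046184744215
bar [ 0.5015 -0.3939] 0.10760227443865672 0.030283909531629308 yaw -0.019064991073769477
fin [ 0.5008 -0.3931]
side grip [0.4194 0.3463 0.15  ] ring [ 0.6085 -0.1785  0.107 ] fin [ 0.5047 -0.402   0.09  ]
big 0.14753893129024498
mug [ 0.4195 -0.0254  0.085 ] gob [0.6939 0.0184 0.085 ]
```

```bash
cat >> h.py <<'E'
from scipy.spatial.transform import Rotation as Rn
def plan(wps,grip,start=None,step=55):
    """wps: list of (x,y,z,yaw of tool x[,rows]); prints increments with the tool kept pointing down"""
    s=telemetry.get_state(); R=Rn.from_quat(s["ee_rot"]).as_matrix(); p=np.array(s["tcp_pos"])
    rows=[]
    for w in wps:
        tgt=np.array(w[:3]); Rt=np.array([[np.cos(w[3]),np.sin(w[3]),0],[np.sin(w[3]),-np.cos(w[3]),0],[0,0,-1]])
        rv=Rn.from_matrix(R.T@Rt).as_rotvec()
        n=w[4] if len(w)>4 else int(max(np.ceil(np.linalg.norm(tgt-p)*1000/step),np.ceil(np.linalg.norm(rv)/.18),1))
        d=(tgt-p)/n
        for i in range(n):
            t=np.round(R.T@d*1000,1); r=np.round(rv/n,3)
            rows.append(" ".join(f"{v:g}" for v in [*t,*r,grip])); p=p+R@t/1000; R=R@Rn.from_rotvec(r).as_matrix()
    for i in range(0,len(rows),5): print("; ".join(rows[i:i+5]))
    print("now",s["tcp_pos"].round(4),"yaw",round(np.arctan2(*Rn.from_quat(s["ee_rot"]).as_matrix()[[1,0],0]),3),"t",round(s["time"],2),"F",s["wrist_force"].round(1),"w",round(s["grip_width"],3))
E
python3 -c "
from h import *
plan([(.46,-.38,.25,-1.2),(.58,0,.25,-1.0),(.4185,.3505,.25,-.835)],1)"
```

```text
-21.6 -48.7 -3.2 -0 0 -0 1; -21.6 -48.7 -3.2 -0 0 -0 1; -21.6 -48.7 -3.2 -0 0 -0 1; -21.6 -48.7 -3.2 -0 0 -0 1; -21.6 -48.7 -3.2 -0 0 -0 1
-21.6 -48.7 -3.2 -0 0 -0 1; -38.9 -31.1 0.1 -0 0 -0.025 1; -38.1 -32.1 0.1 -0 0 -0.025 1; -37.3 -33 0.1 -0 0 -0.025 1; -36.4 -33.9 0.1 -0 0 -0.025 1
-35.6 -34.8 0.1 -0 0 -0.025 1; -34.7 -35.7 0.1 -0 0 -0.025 1; -33.8 -36.6 0.1 -0 0 -0.025 1; -32.9 -37.4 0.1 -0 0 -0.025 1; -47.8 -6.6 0 -0 0 -0.021 1
-47.6 -7.6 0 -0 0 -0.021 1; -47.5 -8.6 0 -0 0 -0.021 1; -47.3 -9.6 0 -0 0 -0.021 1; -47.1 -10.6 0 -0 0 -0.021 1; -46.8 -11.6 0 -0 0 -0.021 1
-46.6 -12.5 0 -0 0 -0.021 1; -46.3 -13.5 0 -0 0 -0.021 1
now [ 0.2342 -0.6059  0.2307] yaw -1.202 t 0.1 F [0.1 0.3 0.2] w 1.0
```

>>> jog_arm(increments="-22 -49 -3 0 0 0 1; -22 -49 -3 0 0 0 1; -22 -49 -3 0 0 0 1; -22 -49 -3 0 0 0 1; -22 -49 -3 0 0 0 1")

```text
time: 0.72
tcp_pos: [0.4241, -0.4139, 0.2462]
ee_rot: [0.825, -0.566, -0.0, -0.0]
wrist_force: [-0.8, -1.0, 0.6]
grip_width: 0.999
```

>>> jog_arm(increments="-22 -49 -3 0 0 0 1; -39 -31 0 0 0 -0.025 1; -38 -32 0 0 0 -0.025 1; -37 -33 0 0 0 -0.025 1; -36 -34 0 0 0 -0.025 1")

```text
time: 1.35
tcp_pos: [0.5213, -0.1863, 0.2491]
ee_rot: [0.852, -0.523, -0.0, 0.0]
wrist_force: [1.3, -0.5, 0.8]
grip_width: 0.997
```

>>> jog_arm(increments="-36 -35 0 0 0 -0.025 1; -35 -36 0 0 0 -0.025 1; -34 -37 0 0 0 -0.025 1; -33 -37 0 0 0 -0.025 1; -48 -7 0 0 0 -0.021 1")

```text
time: 1.98
tcp_pos: [0.5624, 0.0492, 0.2489]
ee_rot: [0.882, -0.471, 0.0, -0.0]
wrist_force: [0.6, 0.2, 0.5]
grip_width: 0.997
```

>>> jog_arm(increments="-48 -8 0 0 0 -0.021 1; -47 -9 0 0 0 -0.021 1; -47 -10 0 0 0 -0.021 1; -47 -11 0 0 0 -0.021 1; -47 -12 0 0 0 -0.021 1")

```text
time: 2.6
tcp_pos: [0.4611, 0.2687, 0.2492]
ee_rot: [0.906, -0.424, -0.0, 0.0]
wrist_force: [0.3, 0.2, 0.0]
grip_width: 0.998
```

```bash
python3 -c "
from h import *
plan([(.4185,.3505,.25,-.835)],1)
m=cams.camera_model('wrist');im=cams.read_camera('wrist')[:,:,::-1];cv2.imwrite('pics/w1r.png',im);cv2.imwrite('pics/w1.png',cv2.resize(im,(800,600)))
np.save('pics/w1m.npy',m,allow_pickle=True)
print(proj('wrist',[(.4185,.3505,.15),(.3882,.3213,.128),(.5044,.2734,.128),(.5185,.1998,.156)],m)/.7)
"
```

```text
-45.1 -9.8 -0.4 0 0 -0.02 1; -44.9 -10.7 -0.4 0 0 -0.02 1
now [0.4611 0.2687 0.2492] yaw -0.875 t 2.6 F [0.3 0.2 0. ] w 0.998
[[220.3650205  256.3527545 ]
 [246.5812112  323.24721341]
 [451.1174041  216.20095631]
 [588.30483032 298.55030052]]
```

View pics/w1.png

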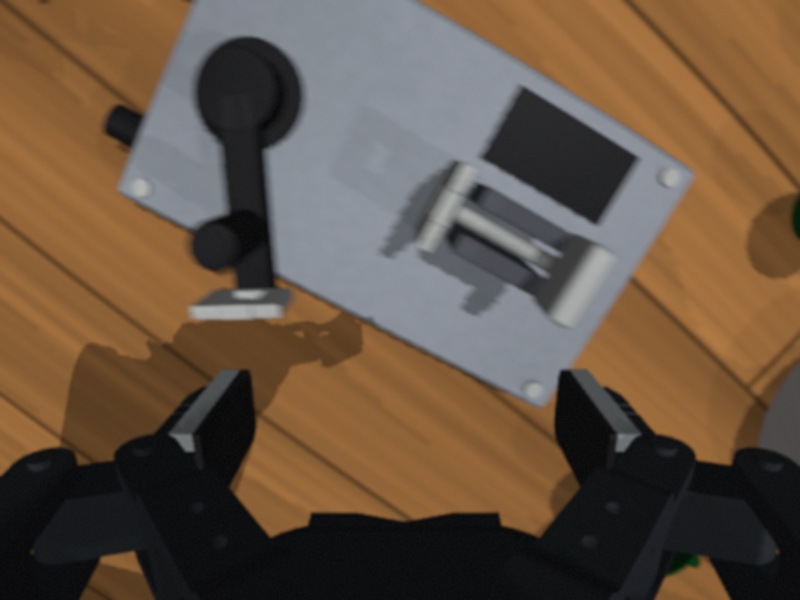

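The wrist view shows the grip top at (210,245), the handle ear at (240,308), the fixed ear near (448,208) and the bolt head at (592,287). All are within about 3 mm of prediction. I'll go to the grip.

>>> jog_arm(increments="-45 -10 0 0 0 -0.02 1; -45 -11 0 0 0 -0.02 1; 0 0 20 0 0 0 1; 0 0 35 0 0 0 1; 0 0 35 0 0 0 1")

```text
time: 3.28
tcp_pos: [0.4196, 0.3497, 0.1583]
ee_rot: [0.914, -0.406, 0.0, -0.0]
wrist_force: [0.4, 0.5, -0.4]
grip_width: 0.998
```

>>> jog_arm(increments="0 0 35 0 0 0 1; 0 0 13 0 0 0 1; 0 0 0 0 0 0 1; 0 0 0 0 0 0 1")

```text
time: 3.78
tcp_pos: [0.4204, 0.35, 0.1124]
ee_rot: [0.914, -0.406, 0.0, -0.001]
wrist_force: [0.1, 0.1, 0.5]
grip_width: 1.001
```

```bash
python3 -c "
from h import *
plan([(.4185,.3505,.112,-.835)],1)
m=cams.camera_model('wrist');im=cams.read_camera('wrist')[:,:,::-1];cv2.imwrite('pics/w2r.png',im);cv2.imwrite('pics/w2.png',cv2.resize(im,(800,600)))
print(proj('wrist',[(.4185,.3505,.15),(.3882,.3213,.128)],m)/.7)
"
```

```text
-1.6 1.1 0.4 -0.002 -0 -0.001 1
now [0.4204 0.35   0.1124] yaw -0.836 t 3.77 F [0.1 0.1 0.5] w 1.001
[[398.01012391 454.7162501 ]
 [403.82615975 532.8651634 ]]
```

View pics/w2.png

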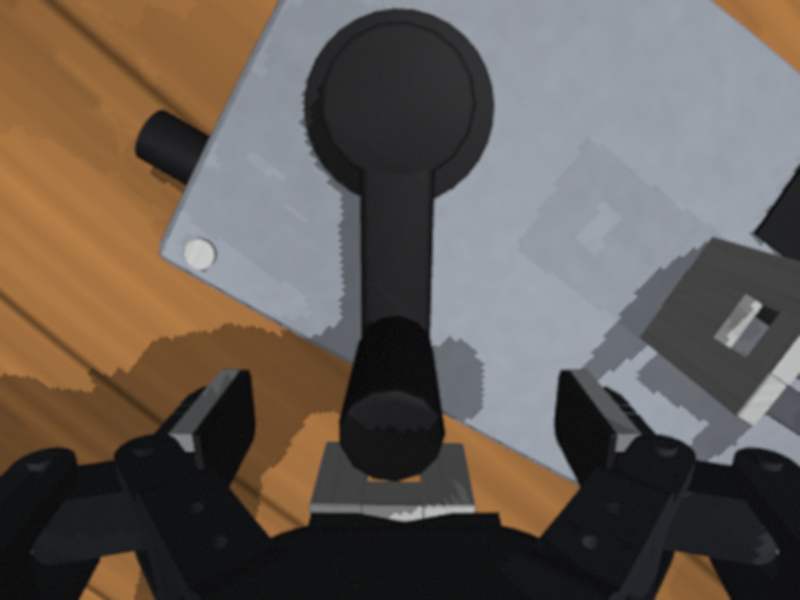

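The post is between the pads, with its top at (391,435), and the handle runs straight along tool y. I'll grip it lightly and work out the arc.

>>> jog_arm(increments="0 0 0 0 0 0 -1; 0 0 0 0 0 0 -1; 0 0 0 0 0 0 -1; 0 0 0 0 0 0 -1; 0 0 0 0 0 0 -1", newtons=20)

```text
time: 4.45
tcp_pos: [0.4197, 0.3496, 0.1115]
ee_rot: [0.914, -0.406, -0.0, -0.0]
wrist_force: [-1.9, 0.0, 5.8]
grip_width: 0.3
```

```bash
python3 -c "
from h import *
m=cams.camera_model('wrist')
for z in(.092,.1): print('hub',atz('wrist',(398*.7,98*.7),z,m))
print('fixed ear hole near face',atz('wrist',(748*.7,322*.7),.107,m))
piv=np.array([.4765,.4018]);yw=.205;ex=np.array([np.cos(yw),np.sin(yw)]);ey=np.array([-np.sin(yw),np.cos(yw)])
s=telemetry.get_state();d=s['tcp_pos'][:2]-piv;th0=np.arctan2(-d@ex,-d@ey);r=np.linalg.norm(d);print(th0,r)
w=[]
for k in range(1,11):
  th=th0*(1-k/10)
  p=piv+r*(-np.sin(th)*ex-np.cos(th)*ey); w.append((*p,.112,yw-th,1))
plan(w,-1)
"
```

```text
hub [0.48091992 0.40767415 0.092     ]
hub [0.48037852 0.40705921 0.1       ]
fixed ear hole near face [0.50634113 0.27989511 0.107     ]
1.0332108270346385 0.07713055281811745
8 -0.5 -0.5 -0 0 -0.111 -1; 7.9 -0.4 0 -0 0 -0.103 -1; 8 -0.4 0 -0 0 -0.104 -1; 7.9 -0.4 0 -0 0 -0.103 -1; 8 -0.4 0 -0 0 -0.103 -1
7.9 -0.4 0 -0 0 -0.104 -1; 8 -0.4 0 -0 0 -0.103 -1; 7.9 -0.5 0 -0 0 -0.103 -1; 8 -0.4 0 -0 0 -0.104 -1; 8 -0.4 0 -0 0 -0.103 -1
now [0.4197 0.3496 0.1115] yaw -0.836 t 4.45 F [-1.9  0.   5.8] w 0.3
```

>>> jog_arm(increments="8 0 0 0 0 -0.105 -1; 8 0 0 0 0 -0.103 -1; 8 -0.4 0 0 0 -0.103 -1; 8 -0.4 0 0 0 -0.103 -1; 8 -0.4 0 0 0 -0.103 -1")

```text
time: 5.08
tcp_pos: [0.4532, 0.3277, 0.1115]
ee_rot: [0.988, -0.157, 0.0, -0.001]
wrist_force: [2.5, 4.5, 0.5]
grip_width: 0.296
```

>>> jog_arm(increments="8 -0.4 0 0 0 -0.103 -1; 8 -0.4 0 0 0 -0.103 -1; 8 -0.4 0 0 0 -0.103 -1; 8 -0.4 0 0 0 -0.103 -1; 0 0 0 0 0 0 -1")

```text
time: 5.7
tcp_pos: [0.4848, 0.3236, 0.1115]
ee_rot: [0.999, 0.046, 0.0, -0.0]
wrist_force: [3.7, -4.4, 6.0]
grip_width: 0.297
```

```bash
python3 -c "
from h import *
plan([(.4927,.3239,.112,.205)],1)
im=cams.read_camera('wrist')[:,:,::-1];cv2.imwrite('pics/w3r.png',im);cv2.imwrite('pics/w3.png',cv2.resize(im,(800,600)))
"
```

```text
7.9 0.4 -0.5 0 -0.001 -0.113 1
now [0.4848 0.3236 0.1115] yaw 0.092 t 5.7 F [ 3.7 -4.4  6. ] w 0.297
```

View pics/w3.png

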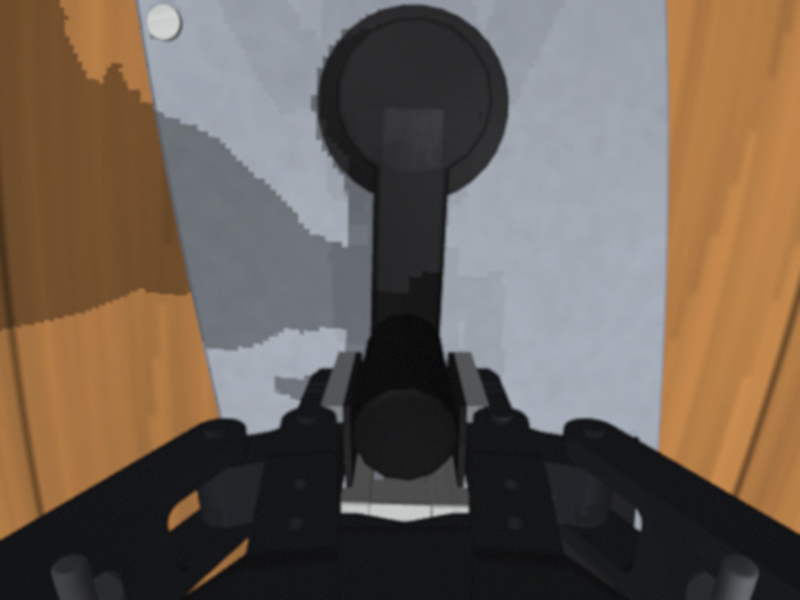

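Still gripped and following: the hub is at (415,100) and the bar leans slightly, so the handle is roughly 0.13 rad short of OFF. I'll go on 10 mm, release, back off and compare the ears from above.

>>> jog_arm(increments="5 -0.2 0 0 0 -0.057 -1; 5 -0.2 0 0 0 -0.057 -1; 0 0 0 0 0 0 -1; 0 0 0 0 0 0 -0.1; 0 0 0 0 0 0 -0.1")

```text
time: 6.38
tcp_pos: [0.4934, 0.3254, 0.1112]
ee_rot: [0.995, 0.103, -0.0, -0.0]
wrist_force: [0.3, 1.2, -0.2]
grip_width: 0.45
```

>>> jog_arm(increments="0 0 -30 0 0 0 -0.1; 0 30 -50 0 0 0 -0.1; 0 40 -40 0 0 0 -0.1; 0 0 0 0 0 0 0; 0 0 0 0 0 0 0")

```text
time: 7.0
tcp_pos: [0.5079, 0.2569, 0.231]
ee_rot: [0.995, 0.103, -0.0, -0.0]
wrist_force: [0.2, 0.2, 0.5]
grip_width: 0.504
```

```bash
python3 -c "
from h import *
plan([(.4927,.3239,.112,.205)],0)
m=cams.camera_model('wrist');im=cams.read_camera('wrist')[:,:,::-1];cv2.imwrite('pics/w4r.png',im)
np.save('pics/w4m.npy',m,allow_pickle=True)
p=proj('wrist',[(.5028,.2848,.128),(.5057,.2710,.128),(.4765,.4018,.1)],m);print(p)
x,y=(p[0]+p[1])/2; x0=int(max(0,min(400,x-80)));y0=int(max(0,min(300,y-60)));print(x0,y0)
crop(im,x0,y0,160,120,5,'pics/w4.png')
"
```

```text
-0.4 -22.9 39.7 -0 0 0 0; -0.4 -22.9 39.7 -0 0 0 0; -0.4 -22.9 39.7 -0 0 0 0
now [0.5079 0.2569 0.231 ] yaw 0.206 t 7.0 F [0.2 0.2 0.5] w 0.504
[[282.77881147 165.32174101]
 [282.80735073 185.18474766]
 [280.20209999  -8.43324104]]
202 115
```

View pics/w4.png

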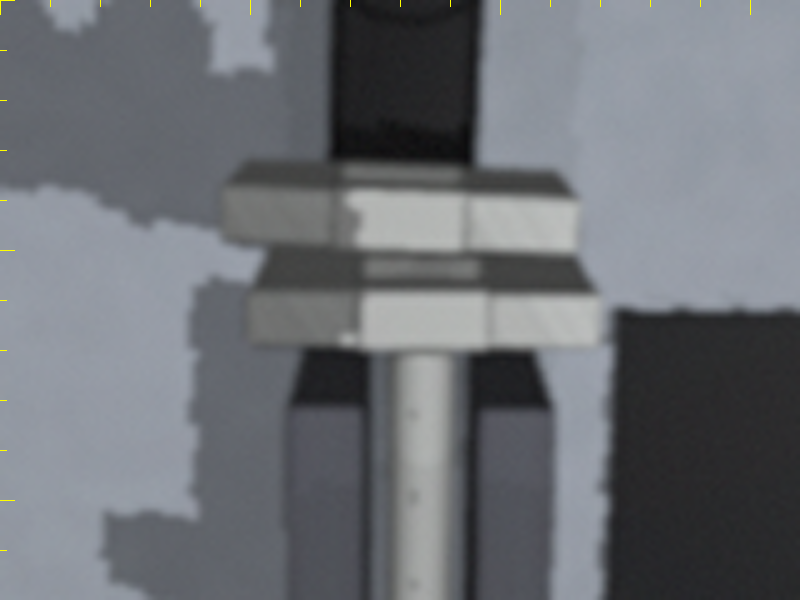

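Handle ear top spans x 222–580 and the fixed ear 250–602. At about 7.1 px/mm the handle is 3.5 mm short at the ear, or 2.4 mm at the grip. I'll regrip shifted by that much.

>>> jog_arm(increments="2.4 -40 40 0 0 0 -0.1; 0 -30 50 0 0 0 -0.1; 0 0 30 0 0 0 -0.1; 0 0 0 0 0 0 -0.1; 0 0 0 0 0 0 -1")

```text
time: 7.68
tcp_pos: [0.4958, 0.326, 0.1115]
ee_rot: [0.995, 0.103, -0.0, 0.0]
wrist_force: [-4.6, 6.3, -21.8]
grip_width: 0.298
```

>>> jog_arm(increments="0 0 0 0 0 0 -1; 0 0 0 0 0 0 -1; 0 0 0 0 0 0 -1; 0 0 0 0 0 0 -0.1; 0 0 0 0 0 0 -0.1")

```text
time: 8.3
tcp_pos: [0.4971, 0.326, 0.1126]
ee_rot: [0.995, 0.103, 0.001, -0.0]
wrist_force: [-0.4, 0.3, -0.7]
grip_width: 0.451
```

>>> jog_arm(increments="0 0 -30 0 0 0 -0.1; 0 30 -50 0 0 0 -0.1; 0 40 -40 0 0 0 -0.1; 0 0 0 0 0 0 -0.1; 0 0 0 0 0 0 -0.1")

```text
time: 8.93
tcp_pos: [0.5107, 0.2573, 0.2316]
ee_rot: [0.995, 0.103, 0.0, -0.0]
wrist_force: [0.3, -0.2, -0.1]
grip_width: 0.446
```

```bash
python3 -c "
from h import *
m=cams.camera_model('wrist');im=cams.read_camera('wrist')[:,:,::-1];cv2.imwrite('pics/w5r.png',im)
np.save('pics/w5m.npy',m,allow_pickle=True)
plan([(.5,.3,.2,.205)],0)
crop(im,202,115,160,120,5,'pics/w5.png')
"
```

```text
-1.3 -43.7 30.9 -0 0 0.002 0
now [0.5102 0.2575 0.2309] yaw 0.207 t 8.97 F [-0.1  0.3 -0.6] w 0.451
```

View pics/w5.png

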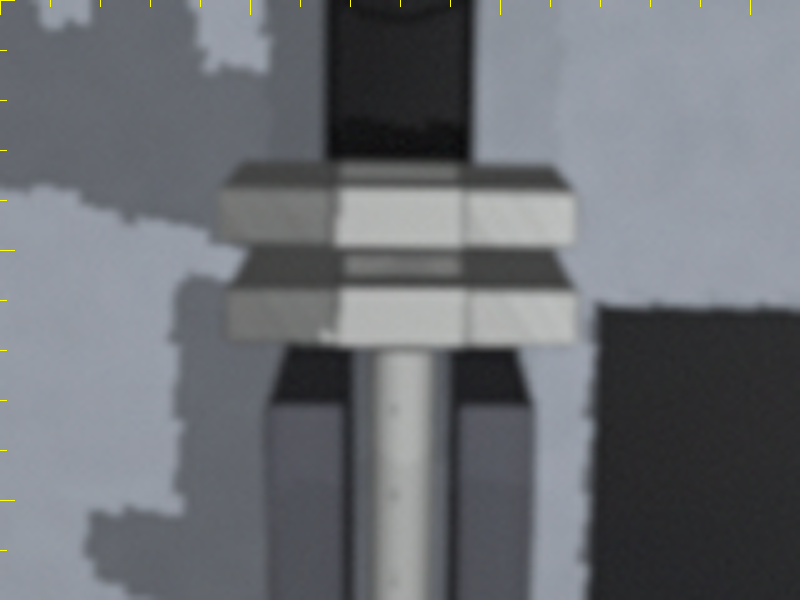

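The handle ear spans 219–577 and the fixed ear 228–579, so they line up within about 0.7 mm. Next I'll locate the bolt head and go behind it.

```bash
python3 -c "
from h import *
m=np.load('pics/w5m.npy',allow_pickle=True).item()
f=atz('wrist',(282.2,177.8),.128,m);print('fixed ear',f, 'top-cam est',[.4765+.134*.2036,.4018-.134*.979])
R=cv2.Rodrigues(m['rvec'])[0];print('cam',-R.T@m['tvec'])
yw=.205;ey=np.array([-np.sin(yw),np.cos(yw)])
b=(f[:2]+np.array([.5038,.2706]))/2
a=b-.115*ey;e=b-.049*ey;print(a,e)
plan([(*a,.225,yw),(*a,.128,yw)],-1)
print('end',e)
"
```

```text
fixed ear [0.50716247 0.27633473 0.128     ] top-cam est [0.5037824, 0.270614]
cam [0.49770579 0.32330975 0.37464666]
[0.52889146 0.16087535] [0.51545603 0.22549338]
-0.8 49.2 3 -0 0 0.001 -1; -0.7 49.2 3 -0 0 0.001 -1; 0 0 48.5 -0 0 -0 -1; 0 0 48.5 -0 0 -0 -1
now [0.5102 0.2575 0.2309] yaw 0.207 t 8.97 F [-0.1  0.3 -0.6] w 0.451
end [0.51545603 0.22549338]
```

>>> jog_arm(increments="-1 49 0 0 0 0 -1; -1 49 0 0 0 0 -1; 0 0 0 0 0 0 -1; 0 0 50 0 0 0 -1; 0 0 50 0 0 0 -1", newtons=40)

```text
time: 9.6
tcp_pos: [0.5286, 0.1622, 0.1298]
ee_rot: [0.995, 0.104, 0.0, -0.0]
wrist_force: [0.4, -0.1, -0.6]
grip_width: 0.002
```

>>> jog_arm(increments="0 0 0 0 0 0 -1; 0 -10 0 0 0 0 -1; 0 -8 0 0 0 0 -1; 0 -7 0 0 0 0 -1; 0 -7 0 0 0 0 -1")

```text
time: 10.22
tcp_pos: [0.5227, 0.193, 0.1322]
ee_rot: [0.995, 0.103, 0.001, -0.0]
wrist_force: [1.3, -2.4, 0.9]
grip_width: -0.002
```

>>> jog_arm(increments="0 -7 0 0 0 0 -1; 0 -6 0 0 0 0 -1; 0 -6 0 0 0 0 -1; 0 0 0 0 0 0 -1")

```text
time: 10.72
tcp_pos: [0.518, 0.2113, 0.1311]
ee_rot: [0.995, 0.104, -0.0, -0.0]
wrist_force: [-0.6, -0.3, 0.4]
grip_width: 0.002
```

>>> jog_arm(increments="0 -5 0 0 0 0 -1; 0 -4 0 0 0 0 -1; 0 -3 0 0 0 0 -1")

```text
time: 11.1
tcp_pos: [0.5156, 0.2228, 0.1311]
ee_rot: [0.995, 0.103, -0.0, 0.0]
wrist_force: [0.4, -2.3, -2.3]
grip_width: 0.003
```

>>> jog_arm(increments="0 -3 0 0 0 0 -1; 0 -2 0 0 0 0 -1; 0 -1 0 0 0 0 -1")

```text
time: 11.48
tcp_pos: [0.5145, 0.2286, 0.1313]
ee_rot: [0.995, 0.103, -0.0, 0.0]
wrist_force: [-0.2, -2.3, -2.3]
grip_width: -0.0
```

>>> jog_arm(increments="0 -2 0 0 0 0 -1; 0 -1 0 0 0 0 -1; 0 0 0 0 0 0 -1")

```text
time: 11.85
tcp_pos: [0.5143, 0.2294, 0.1313]
ee_rot: [0.995, 0.104, -0.0, 0.001]
wrist_force: [4.3, -23.3, 1.6]
grip_width: -0.0
```

>>> jog_arm(increments="0 -2 0 0 0 0 -1; 0 -1 0 0 0 0 -1; 0 0 0 0 0 0 -1")

```text
time: 12.22
tcp_pos: [0.5141, 0.2299, 0.1314]
ee_rot: [0.995, 0.104, -0.0, 0.003]
wrist_force: [11.7, -49.1, 6.6]
grip_width: 0.002
```

The force jumped at the expected end position, which is the stop. Next I'll back off, rise and take a picture to view later with another one.

>>> jog_arm(increments="0 8 0 0 0 0 -1; 0 12 -20 0 0 0 -1; 0 0 -50 0 0 0 -1; 0 -15 -35 0 0 0 1; 0 0 0 0 0 0 1")

```text
time: 12.85
tcp_pos: [0.5159, 0.231, 0.2393]
ee_rot: [0.995, 0.104, 0.003, -0.001]
wrist_force: [-0.3, -0.7, 0.0]
grip_width: 0.421
```

```bash
python3 -c "
from h import *
plan([(.56,.05,.25,.1),(.55,-.2,.25,0),(.5015,-.3935,.2,-.019)],1)
m=cams.camera_model('wrist');im=cams.read_camera('wrist')[:,:,::-1];cv2.imwrite('pics/w6r.png',im)
np.save('pics/w6m.npy',m,allow_pickle=True)
"
```

```text
1.5 46.5 -2.7 -0 -0.001 0.027 1; 2.7 46.5 -2.7 -0 -0.001 0.027 1; 4 46.4 -2.7 -0 -0.001 0.027 1; 5.2 46.3 -2.7 -0 -0.001 0.027 1; -6.9 49.6 -0.1 -0 -0 0.02 1
-5.9 49.7 -0.1 -0 -0 0.02 1; -5 49.8 -0.1 -0 -0 0.02 1; -4 49.9 -0.1 -0 -0 0.02 1; -3 49.9 -0.1 -0 -0 0.02 1; -12.1 48.4 12.4 -0 -0 0.005 1
-11.9 48.5 12.4 -0 -0 0.005 1; -11.6 48.5 12.4 -0 -0 0.005 1; -11.4 48.6 12.4 -0 -0 0.005 1
now [0.5159 0.231  0.2393] yaw 0.207 t 12.85 F [-0.3 -0.7  0. ] w 0.421
```

```bash
python3 -c "
from h import *
plan([(.56,.05,.25,-.5),(.56,-.17,.25,-1.3),(.47,-.3935,.2,-1.59)],1)
"
```

```text
1.7 46.4 -3.2 -0 -0.001 0.177 1; 9.9 45.4 -3.2 -0 -0.001 0.177 1; 17.7 42.9 -3.2 -0 -0.001 0.177 1; 25 39.1 -3.2 -0 -0.001 0.177 1; 21.1 38.6 -0.1 -0 0 0.16 1
27 34.8 -0.1 -0 0 0.16 1; 32.2 30 -0.1 -0 0 0.16 1; 36.6 24.5 -0.1 -0 0 0.16 1; 40 18.4 -0.1 -0 0 0.16 1; 38.3 29.3 10 0 0 0.058 1
39.9 27 10 0 0 0.058 1; 41.4 24.6 10 0 0 0.058 1; 42.8 22.2 10 0 0 0.058 1; 44 19.7 10 0 0 0.058 1
now [0.515  0.2302 0.2375] yaw 0.208 t 12.9 F [-0.   0.3  0.1] w 0.503
```

>>> jog_arm(increments="2 46 -3 0 0 0.177 1; 10 45 -3 0 0 0.177 1; 18 43 -3 0 0 0.177 1; 25 39 -3 0 0 0.177 1; 21 39 0 0 0 0.16 1")

```text
time: 13.52
tcp_pos: [0.5597, 0.0042, 0.2472]
ee_rot: [0.945, -0.327, -0.0, 0.0]
wrist_force: [0.2, 1.3, -1.4]
grip_width: 1.003
```

>>> jog_arm(increments="27 35 0 0 0 0.16 1; 32 30 0 0 0 0.16 1; 37 24 0 0 0 0.16 1; 40 18 0 0 0 0.16 1; 38 29 10 0 0 0.058 1")

```text
time: 14.15
tcp_pos: [0.5427, -0.2162, 0.2373]
ee_rot: [0.777, -0.63, 0.0, -0.0]
wrist_force: [0.4, -0.1, 0.1]
grip_width: 0.997
```

>>> jog_arm(increments="40 27 10 0 0 0.058 1; 41 25 10 0 0 0.058 1; 43 22 10 0 0 0.058 1; 44 20 10 0 0 0.058 1; 0 0 0 0 0 0 1")

```text
time: 14.78
tcp_pos: [0.4676, -0.3955, 0.1961]
ee_rot: [-0.698, 0.716, 0.001, -0.0]
wrist_force: [-0.8, -0.7, -0.1]
grip_width: 0.999
```

```bash
python3 -c "
from h import *
m=cams.camera_model('wrist');im=cams.read_camera('wrist')[:,:,::-1];cv2.imwrite('pics/w7r.png',im);np.save('pics/w7m.npy',m,allow_pickle=True)
plan([(.5015,-.3935,.1,-1.59),(.5015,-.3935,.053,-1.59)],1)
p=proj('wrist',[(.501,-.393,.09)],m)[0];print(p)
m6=np.load('pics/w6m.npy',allow_pickle=True).item();a=cv2.imread('pics/w6r.png')
q=proj('wrist',[(.505,.273,.128)],m6)[0];print(q)
def c(im,p,w,h):
  x=int(np.clip(p[0]-w/2,0,560-w));y=int(np.clip(p[1]-h/2,0,420-h));print('origin',x,y);return cv2.resize(im[y:y+h,x:x+w],None,fx=4,fy=4,interpolation=cv2.INTER_CUBIC)
cv2.imwrite('pics/mos.png',np.hstack([c(a,q,90,150),c(im,p,110,150)]))
"
```

```text
-0.6 -16.6 48.3 0.001 0.001 -0.002 1; -0.6 -16.6 48.3 0.001 0.001 -0.002 1; 0.1 0.1 47 -0 -0 0.001 1
now [ 0.4684 -0.394   0.1966] yaw -1.593 t 14.82 F [0.7 0.1 0.1] w 1.0
[279.63356906 157.2671614 ]
[278.05635802 142.52631889]
origin 233 67
origin 224 82
```

View pics/mos.png

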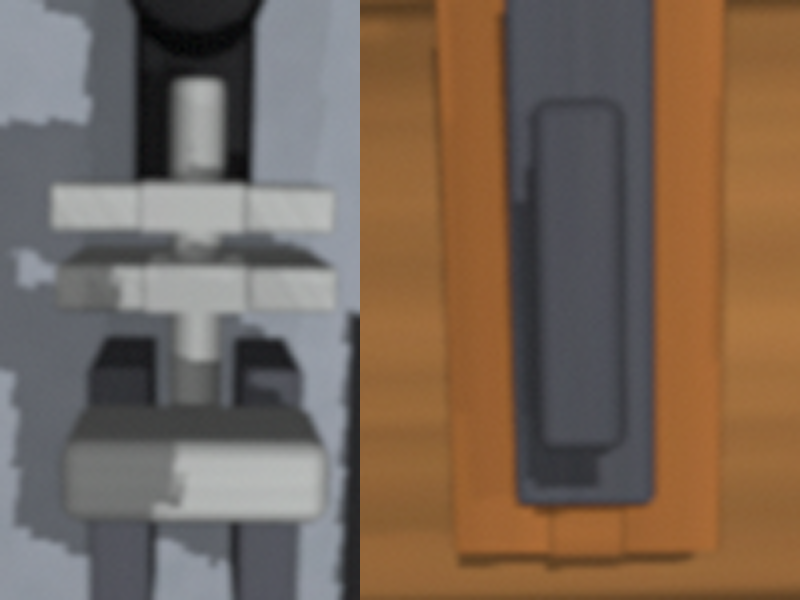

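Left: the rod passes through both ears and sticks out beyond the handle's ear, so the bolt is home. Right: the cradle spanner with its fin centred at mosaic (577,273). Its bar measured 108 × 30 mm against about 148 mm for the loose one, so this is the smaller one.

```bash
python3 -c "
from h import *
m=np.load('pics/w7m.npy',allow_pickle=True).item()
P=lambda x,y,z:atz('wrist',(224+(x-360)/4-.4,82+y/4-.4),z,m)
c=P(578,273,.09);print('fin',c)
a,b=P(576.5,110,.09),P(581.5,437,.09);print(a,b,np.linalg.norm(a-b),np.arctan2(*(a-b)[[1,0]]))
a,b=P(511,200,.044),P(519,490,.044);print(np.arctan2(*(a-b)[[1,0]]))
a,b=P(653,100,.044),P(651,490,.044);print(np.arctan2(*(a-b)[[1,0]]))
"
```

```text
fin [ 0.50620671 -0.39207197  0.09      ]
[ 0.53386962 -0.39258135  0.09      ] [ 0.47690166 -0.39188117  0.09      ] 0.05697226696594661 -0.012290166638033815
-0.01150155696832214
-0.02040263786519072
```

>>> jog_arm(increments="-1 -17 48 0 0 -0.008 1; 0 -18 48 0 0 0 1; 0 0 30 0 0 0 1; 0 0 17 0 0 0 1; 0 0 0 0 0 0 1")

```text
time: 15.45
tcp_pos: [0.5045, -0.3918, 0.0545]
ee_rot: [-0.703, 0.711, 0.001, -0.0]
wrist_force: [-0.8, 0.5, 0.7]
grip_width: 1.004
```

```bash
python3 -c "
from h import *
plan([(.5035,-.393,.053,-1.585)],1)"
```

```text
1.2 1 1.5 0.002 0.001 0.003 1
now [ 0.5045 -0.3918  0.0545] yaw -1.582 t 15.45 F [-0.8  0.5  0.7] w 1.004
```

>>> jog_arm(increments="0 0 0 0 0 0 -1; 0 0 0 0 0 0 -1; 0 0 0 0 0 0 -1; 0 0 0 0 0 0 -1; 0 0 0 0 0 0 -1", newtons=60)

```text
time: 16.08
tcp_pos: [0.5051, -0.3932, 0.0559]
ee_rot: [-0.703, 0.711, -0.0, 0.0]
wrist_force: [-1.0, -0.5, 6.4]
grip_width: 0.179
```

```bash
python3 -c "
from h import *
s=telemetry.get_state();x,y,z=s['tcp_pos']
plan([(x,y,z+.165,-1.585,5),(.59,-.205,.22,-1.025)],-1,step=40)"
```

```text
0 -0 -33 -0 -0 0 -1; 0 -0 -33 -0 -0 0 -1; 0 -0 -33 -0 -0 0 -1; 0 -0 -33 -0 -0 0 -1; 0 -0 -33 -0 -0 0 -1
-31.5 -13.8 0.1 -0 -0 -0.093 -1; -30.1 -16.6 0.1 -0 -0 -0.093 -1; -28.4 -19.4 0.1 -0 -0 -0.093 -1; -26.5 -21.9 0.1 -0 -0 -0.093 -1; -24.4 -24.3 0.1 -0 -0 -0.093 -1
-22 -26.5 0.1 -0 -0 -0.093 -1
now [ 0.5051 -0.3932  0.0559] yaw -1.583 t 16.07 F [-1.  -0.5  6.4] w 0.179
```

>>> jog_arm(increments="0 0 -25 0 0 0 -1; 0 0 -35 0 0 0 -1; 0 0 -35 0 0 0 -1; 0 0 -35 0 0 0 -1; 0 0 -35 0 0 0 -1")

```text
time: 16.7
tcp_pos: [0.5046, -0.3927, 0.2213]
ee_rot: [-0.703, 0.711, 0.0, -0.0]
wrist_force: [0.3, -0.1, -2.4]
grip_width: 0.175
```

```bash
python3 -c "
from h import *
plan([(.5135,-.2365,.22,-1.025)],-1,step=35)"
```

```text
-31.3 -1.4 0.3 0 0 -0.112 -1; -30.9 -4.9 0.3 0 0 -0.112 -1; -30.2 -8.3 0.3 0 0 -0.112 -1; -29 -11.6 0.3 0 0 -0.112 -1; -27.6 -14.8 0.3 0 0 -0.112 -1
now [ 0.5046 -0.3927  0.2213] yaw -1.583 t 16.7 F [ 0.3 -0.1 -2.4] w 0.175
```

>>> jog_arm(increments="-31 -1 0 0 0 -0.112 -1; -31 -5 0 0 0 -0.112 -1; -30 -8 0 0 0 -0.112 -1; -29 -12 0 0 0 -0.112 -1; -28 -15 0 0 0 -0.112 -1")

```text
time: 17.32
tcp_pos: [0.5133, -0.2354, 0.2202]
ee_rot: [0.873, -0.488, -0.0, -0.0]
wrist_force: [-0.2, 0.8, -2.6]
grip_width: 0.179
```

>>> jog_arm(increments="0 0 0 0 0 0 -1; 0 0 0 0 0 0 -1")

```text
time: 17.58
tcp_pos: [0.5137, -0.2368, 0.2204]
ee_rot: [0.872, -0.49, 0.0, 0.0]
wrist_force: [0.5, 0.4, -2.7]
grip_width: 0.177
```

```bash
python3 -c "
from h import *
m=cams.camera_model('wrist');im=cams.read_camera('wrist')[:,:,::-1];cv2.imwrite('pics/w8r.png',im);np.save('pics/w8m.npy',m,allow_pickle=True)
plan([(.5135,-.2365,.22,-1.025)],-1,step=35)
print(proj('wrist',[(.6075,-.1794,.107)],m))
c=cv2.resize(im[20:420,100:460],None,fx=2,fy=2,interpolation=cv2.INTER_CUBIC)[:600]
c=cv2.resize(im[0:240,120:440],None,fx=2.5,fy=2.5,interpolation=cv2.INTER_CUBIC)
cv2.imwrite('pics/w8.png',c)
"
```

```text
-0.6 -0.2 0.3 0 -0 0.001 -1
now [ 0.5136 -0.2371  0.2203] yaw -1.024 t 17.62 F [ 0.2  0.3 -3.3] w 0.178
[[283.04380757  43.83260046]]
```

View pics/w8.png

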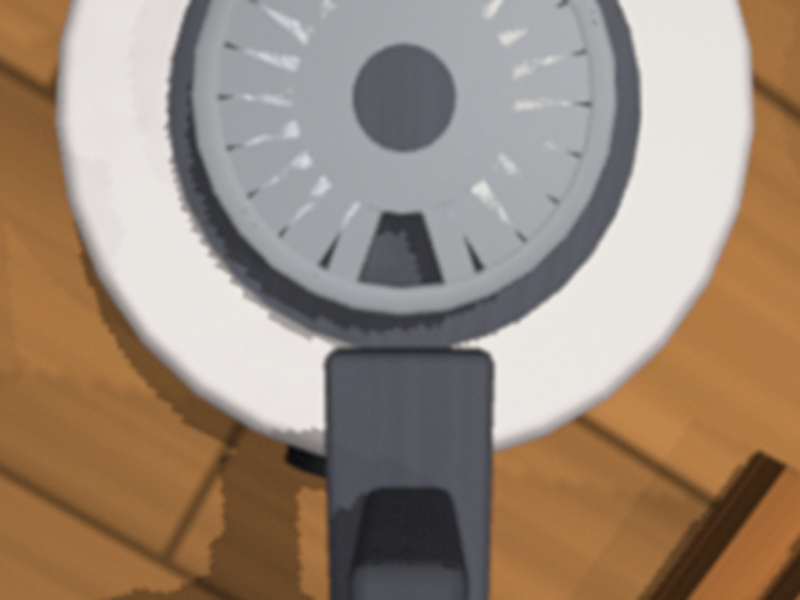

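Bar front edge is at y≈350 (x 327–492), the ring's centre at (404,98) and the near pocket at (401,250). Both are in one image, so I can work out the relative offset directly.

```bash
python3 -c "
from h import *
np.set_printoptions(precision=4,suppress=True)
m=np.load('pics/w8m.npy',allow_pickle=True).item()
s=telemetry.get_state();R=Rn.from_quat(s['ee_rot']).as_matrix();t=s['tcp_pos']
T=lambda x,y,z:(R.T@(atz('wrist',(120+x/2.5-.3,y/2.5-.3),z,m)-t))*1000
print('front top',T(409.5,351,.2084),'bot',T(409.5,345,.1964),'L',T(327,370,.2084),'R',T(492,370,.2084),'rear L',T(330,590,.2084),T(489,590,.2084))
print('ring',T(404,98,.107),'edges',T(193,98,.107),T(615,98,.107),'botedge',T(404,314,.107))
print('pocket',T(401,250,.107),T(403,212,.107),T(400.5,284,.107))
R2=cv2.Rodrigues(m['rvec'])[0];print('cam in tool',R.T@(-R2.T@m['tvec']-t),'axis',R.T@R2[2])
print('fin top front',T(416,490,.2544),T(370,490,.2544),T(455,490,.2544))
"
```

```text
front top [ -0.3657 -54.2736  11.9187] bot [ -0.3474 -54.3178  23.9187] L [-14.6403 -51.0236  11.9147] R [ 13.9152 -51.0338  11.923 ] rear L [-15.0192 -10.6061  11.9163] [ 14.3552 -10.6126  11.9249]
ring [  -1.7303 -113.3713  113.3159] edges [ -58.8522 -113.9684  113.2992] [  55.3631 -113.965   113.3324] botedge [ -1.7628 -55.6964 113.3183]
pocket [ -2.5849 -73.2588 113.3173] [ -2.0209 -83.4774 113.317 ] [ -2.7374 -63.9872 113.3176]
cam in tool [-0.0006 -0.068  -0.143 ] axis [0.     0.2639 0.9646]
fin top front [  0.3911 -41.0091 -34.0805] [ -5.3946 -41.008  -34.0822] [  5.2973 -41.0112 -34.0791]
```

```bash
python3 -c "
from h import *
s=telemetry.get_state();R=Rn.from_quat(s['ee_rot']).as_matrix();t=s['tcp_pos']
g=t+R@np.array([-.0014,-.1131,0]);print('goal',g,'yaw',-1.024-.02, 'ring by wrist',(t+R@np.array([-.00175,-.1134,0])))
"
```

```text
goal [ 0.60953838 -0.17713272  0.22031595] yaw -1.044 ring by wrist [ 0.60961279 -0.17667779  0.22031584]
```

>>> jog_arm(increments="0 -25 0 0 0 0.01 -1; -0.7 -32 0 0 0 0.01 -1; -0.7 -32 0 0 0 0 -1; 0 -24 20 0 0 0 -1; 0 0 35 0 0 0 -1")

```text
time: 18.25
tcp_pos: [0.6125, -0.1781, 0.1655]
ee_rot: [0.867, -0.498, 0.002, -0.0]
wrist_force: [0.2, 0.0, -3.5]
grip_width: 0.179
```

>>> jog_arm(increments="0 0 8 0 0 0 -1; 0 0 0 0 0 0 -1; 0 0 0 0 0 0 -1")

```text
time: 18.62
tcp_pos: [0.6107, -0.1784, 0.1586]
ee_rot: [0.867, -0.499, 0.001, -0.0]
wrist_force: [-0.3, -0.2, -3.2]
grip_width: 0.175
```

```bash
python3 -c "
from h import *
im=cams.read_camera('wrist')[:,:,::-1];cv2.imwrite('pics/w9r.png',im)
plan([(.6086,-.1802,.155,-1.044)],-1,step=35)"
```

```text
0.6 2.8 3.7 -0.001 -0.001 0 -1
now [ 0.6107 -0.1783  0.1587] yaw -1.044 t 18.68 F [ 0.5 -1.1 -2.8] w 0.176
```

>>> jog_arm(increments="-1.6 0.4 0 0 0 0 -1; 0 0 5 0 0 0 -1; 0 0 5 0 0 0 -1; 0 0 4 0 0 0 -1; 0 0 0 0 0 0 -1")

```text
time: 19.3
tcp_pos: [0.6087, -0.1764, 0.1427]
ee_rot: [0.867, -0.498, -0.0, 0.0]
wrist_force: [0.2, 0.1, -2.9]
grip_width: 0.179
```

```bash
python3 -c "
from h import *
plan([(.6095,-.1771,.131,-1.044)],-1,step=35)"
```

```text
1 -0.4 11.7 0.001 0.001 0.001 -1
now [ 0.6087 -0.1764  0.1427] yaw -1.043 t 19.3 F [ 0.2  0.1 -2.9] w 0.179
```

>>> jog_arm(increments="0.6 -0.3 3 0 0 0 -1; 0 0 3 0 0 0 -1; 0 0 2 0 0 0 -1; 0 0 1.5 0 0 0 -1; 0 0 0 0 0 0 -1")

```text
time: 19.92
tcp_pos: [0.6095, -0.1768, 0.1337]
ee_rot: [0.867, -0.498, -0.0, 0.0]
wrist_force: [-0.2, 0.3, -3.5]
grip_width: 0.179
```

>>> jog_arm(increments="0 0 1.5 0 0 0 -1; 0 0 0.5 0 0 0 -1; 0 0 0 0 0 0 -1")

```text
time: 20.3
tcp_pos: [0.6095, -0.1769, 0.1317]
ee_rot: [0.867, -0.498, -0.0, 0.0]
wrist_force: [-1.1, -0.1, -3.5]
grip_width: 0.176
```

>>> jog_arm(increments="0 0 1 0 0 0 -1; 0 0 0.5 0 0 0 -1; 0 0 0 0 0 0 -1")

```text
time: 20.68
tcp_pos: [0.6096, -0.1769, 0.1309]
ee_rot: [0.867, -0.498, 0.0, -0.0]
wrist_force: [-2.8, 1.2, 5.6]
grip_width: 0.178
```

>>> jog_arm(increments="0 0 0.7 0 0 0 -1; 0 0 0 0 0 0 -1")

```text
time: 20.92
tcp_pos: [0.6097, -0.177, 0.1308]
ee_rot: [0.867, -0.498, 0.0, -0.0]
wrist_force: [-6.0, 1.3, 15.2]
grip_width: 0.185
```

Seated: the bar is down at z=0.131 as predicted. Now I'll turn the ring anticlockwise.

>>> jog_arm(increments="0 0 0 0 0 -0.08 -1; 0 0 0 0 0 -0.08 -1; 0 0 0 0 0 -0.08 -1; 0 0 0 0 0 -0.08 -1; 0 0 0 0 0 -0.08 -1")

```text
time: 21.55
tcp_pos: [0.61, -0.1767, 0.1309]
ee_rot: [0.949, -0.315, 0.001, -0.0]
wrist_force: [-3.1, 3.6, 15.3]
grip_width: 0.18
```

```bash
python3 -c "
from h import *
plan([(.6095,-.1771,.131,-1.044)],-1,step=35);print(telemetry.get_state()['wrist_torque'])"
```

```text
-0.1 0.2 -0 -0 -0 0.134 -1; -0 0.2 -0 -0 -0 0.134 -1; 0 0.2 -0 -0 -0 0.134 -1
now [ 0.61   -0.1767  0.1309] yaw -0.641 t 21.55 F [-3.1  3.6 15.3] w 0.18
[ 0.85047911  0.7381213  -0.32981138]
```

>>> jog_arm(increments="0 0 0 0 0 -0.06 -1; 0 0 0 0 0 -0.06 -1; 0 0 0 0 0 -0.06 -1; 0 0 0 0 0 -0.05 -1; 0 0 0 0 0 0 -1")

```text
time: 22.18
tcp_pos: [0.6098, -0.1764, 0.1309]
ee_rot: [0.979, -0.205, 0.0, -0.0]
wrist_force: [-4.2, 6.0, 15.8]
grip_width: 0.176
```

```bash
python3 -c "
from h import *
plan([(.6095,-.1771,.131,-1.044)],-1,step=35);print(telemetry.get_state()['wrist_torque'])"
```

```text
-0 0.2 -0 -0 -0 0.158 -1; 0 0.2 -0 -0 -0 0.158 -1; 0.1 0.2 -0 -0 -0 0.158 -1; 0.1 0.2 -0 -0 -0 0.158 -1
now [ 0.6098 -0.1764  0.1309] yaw -0.412 t 22.18 F [-4.2  6.  15.8] w 0.176
[1.05964376 0.96913845 0.17543031]
```

>>> jog_arm(increments="0 0 0 0 0 -0.04 -1; 0 0 0 0 0 -0.04 -1; 0 0 0 0 0 0 -1")

```text
time: 22.55
tcp_pos: [0.6097, -0.1764, 0.1308]
ee_rot: [0.986, -0.165, 0.0, -0.0]
wrist_force: [-4.2, 6.4, 17.8]
grip_width: 0.179
```

```bash
python3 -c "
from h import *
plan([(.6095,-.1771,.131,-1.044)],-1,step=35);print(telemetry.get_state()['wrist_torque'])"
```

```text
0 0.2 -0 -0 -0 0.178 -1; 0 0.2 -0 -0 -0 0.178 -1; 0.1 0.2 -0 -0 -0 0.178 -1; 0.1 0.2 -0 -0 -0 0.178 -1
now [ 0.6097 -0.1764  0.1308] yaw -0.332 t 22.55 F [-4.2  6.4 17.8] w 0.179
[1.14123812 1.01407559 0.13166766]
```

>>> jog_arm(increments="0 0 0 0 0 -0.03 -1; 0 0 0 0 0 -0.03 -1; 0 0 0 0 0 0 -1")

```text
time: 22.92
tcp_pos: [0.6095, -0.1764, 0.1308]
ee_rot: [0.991, -0.136, 0.0, -0.0]
wrist_force: [-7.2, 6.1, 18.8]
grip_width: 0.174
```

```bash
python3 -c "
from h import *
plan([(.6095,-.1771,.131,-1.044)],-1,step=99);print(telemetry.get_state()['wrist_torque'])"
```

```text
0 0.1 -0 -0 0 0.154 -1; 0.1 0.1 -0 -0 0 0.154 -1; 0.1 0.1 -0 -0 0 0.154 -1; 0.1 0.1 -0 -0 0 0.154 -1; 0.1 0.1 -0 -0 0 0.154 -1
now [ 0.6095 -0.1764  0.1308] yaw -0.273 t 22.93 F [-7.2  6.1 18.8] w 0.174
[ 0.96790516  1.32646677 -0.54191573]
```

>>> jog_arm(increments="0 0 0 0 0 -0.03 -1; 0 0 0 0 0 -0.03 -1; 0 0 0 0 0 0 -1")

```text
time: 23.3
tcp_pos: [0.6092, -0.1764, 0.1309]
ee_rot: [0.994, -0.107, 0.0, -0.001]
wrist_force: [-8.2, 5.8, 19.8]
grip_width: 0.18
```

```bash
python3 -c "
from h import *
plan([(.6095,-.1771,.131,-1.044)],-1,step=99);print(telemetry.get_state()['wrist_torque'])"
```

```text
0.1 0.1 -0 -0 0 0.166 -1; 0.1 0.1 -0 -0 0 0.166 -1; 0.1 0.1 -0 -0 0 0.166 -1; 0.1 0.1 -0 -0 0 0.166 -1; 0.1 0.1 -0 -0 0 0.166 -1
now [ 0.6092 -0.1764  0.1309] yaw -0.215 t 23.3 F [-8.2  5.8 19.8] w 0.18
[ 0.89627078  1.56761712 -2.37747298]
```

>>> jog_arm(increments="0 0 0 0 0 -0.04 -1; 0 0 0 0 0 0 -1")

```text
time: 23.55
tcp_pos: [0.6095, -0.1759, 0.131]
ee_rot: [0.996, -0.087, 0.0, -0.001]
wrist_force: [-6.4, 10.2, 21.2]
grip_width: 0.18
```

```bash
python3 -c "
from h import *
plan([(.6095,-.1771,.131,-1.044)],-1,step=99);print(telemetry.get_state()['wrist_torque'])"
```

```text
0 0.2 0 -0 0 0.174 -1; 0.1 0.2 0 -0 0 0.174 -1; 0.1 0.2 0 -0 0 0.174 -1; 0.2 0.2 0 -0 0 0.174 -1; 0.2 0.2 0 -0 0 0.174 -1
now [ 0.6095 -0.1759  0.131 ] yaw -0.175 t 23.55 F [-6.4 10.2 21.2] w 0.18
[ 1.76841424  1.25602638 -2.08439973]
```

Torque about z climbed to over 2 N·m and levelled off with the pads slipping on the fin, so this is the hard stop. I'll release and rise straight up.

>>> jog_arm(increments="0 0 0 0 0 0 1; 0 0 0 0 0 0 1; 0 0 0 0 0 0 1; 0 0 0 0 0 0 1; 0 0 0 0 0 0 1")

```text
time: 24.18
tcp_pos: [0.6096, -0.1769, 0.1295]
ee_rot: [0.996, -0.086, -0.0, 0.0]
wrist_force: [0.2, 0.0, 0.6]
grip_width: 1.001
```

>>> jog_arm(increments="0 0 -20 0 0 0 1; 0 0 -40 0 0 0 1; 0 0 -50 0 0 0 1; -10 25 -10 0 0 0 1; -10 25 0 0 0 0 1")

```text
time: 24.8
tcp_pos: [0.5815, -0.2232, 0.2511]
ee_rot: [0.996, -0.086, 0.001, 0.0]
wrist_force: [0.0, 0.3, -0.2]
grip_width: 0.999
```

>>> jog_arm(increments="0 20 0 0 0 0 1; 0 0 0 0 0 0 1; 0 0 0 0 0 0 1")

```text
time: 25.18
tcp_pos: [0.578, -0.2421, 0.2492]
ee_rot: [0.996, -0.087, -0.0, -0.0]
wrist_force: [0.9, 0.6, 0.3]
grip_width: 1.0
```

```bash
python3 -c "
from h import *
m=cams.camera_model('wrist');im=cams.read_camera('wrist')[:,:,::-1];np.save('pics/w10m.npy',m,allow_pickle=True);cv2.imwrite('pics/w10r.png',im)
t=cams.read_camera('top')[:,:,::-1];cv2.imwrite('pics/t2r.png',t);cv2.imwrite('pics/s2r.png',cams.read_camera('side')[:,:,::-1])
plan([(.6095,-.1771,.25,-.175)],1,step=99)
p=proj('wrist',[(.6085,-.178,.12)],m)[0];print(p)
x=int(np.clip(p[0]-100,0,360));y=int(np.clip(p[1]-75,0,270));print(x,y)
a=cv2.resize(im[y:y+150,x:x+200],(800,600),interpolation=cv2.INTER_CUBIC)[:, :]
a=cv2.resize(a,(400,300)); b=cv2.resize(t[155:270,85:245],(400,288)); s=cv2.resize(cv2.imread('pics/s2r.png')[80:380,160:460],(400,300)); 
tt=cv2.resize(t[110:300,250:460],(400,300))
cv2.imwrite('pics/fin.png',np.vstack([np.hstack([a,s]),np.hstack([cv2.resize(b,(400,300)),tt])]))
"
```

```text
19.9 -69.1 -0.6 -0 0 0.003 1
now [ 0.578  -0.2417  0.2494] yaw -0.172 t 25.32 F [0.9 0.3 0.1] w 1.003
[307.87709704 106.6397228 ]
207 31
```

View pics/fin.png

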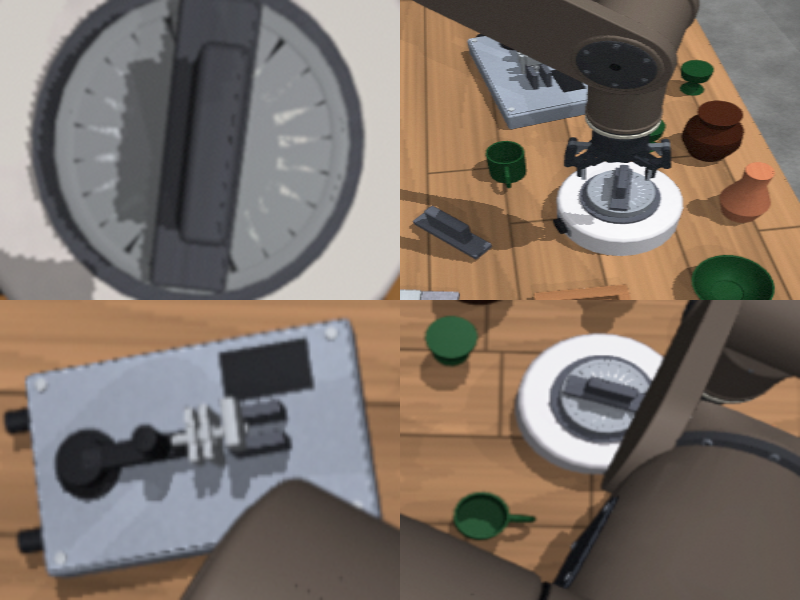

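The last check shows the spanner flat across the ring, turned about 0.77 rad. The handle points at OFF with the bolt through both ears, and the mug and goblet are at their original pixels. I'll hand in.

```bash
python3 -c "
from bench import job
print(job.sign_off())"
```

```text
the job is handed in; nothing more can be done
None
```

The job is handed in, done in the order asked, with the robot's clock at about 25 s of the 58 s allowed. The hand-in gave no verdict.

- **Handle:** I gripped the post lightly and swung the handle to OFF. After one small correction the ears lined up within about 0.7 mm.
- **Bolt:** I pushed it until the force jumped at its expected end position. The next picture shows the rod through both ears. The push peaked at 49 N, through the shut fingertips rather than the gripper's body.
- **Spanner:** I took the smaller spanner, the one in the cradle (bar about 108 mm; the loose one is about 148 mm). Its prongs went into the ring's pockets, and the bar touched down with the tool at 0.131 m, as calculated for lying flat.
- **Ring:** I turned it anticlockwise until the torque rose from under 0.6 to over 2 N·m and the pads began slipping on the grip, which I took as the hard stop. The spanner turned about 0.77 rad, within the 0.65–0.9 rad expected. The ring's own angle was never read directly.
- **Last pictures:** The spanner lies flat in the ring, the handle is bolted off, and the mug and goblet are where they started. The gripper is clear of everything.

The top and wrist cameras disagreed by up to about 5 mm along one direction. I made the two tight fits, the ears and the pockets, from positions within a single wrist picture, so that difference did not affect them.

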